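# Vent the degassing chamber and take its lid off

## Task

The castings in the clear vacuum chamber are degassed, but the chamber is still under vacuum: turn the red T-handled vent tap on its lid anticlockwise until the gauge needle has come all the way back to its green zero mark. Only then lift the lid off by its blue handle, keeping it level, and lay it down gently, right way up, in the middle of the cork mat. Leave the chamber standing where it is, and the tools and parts around it alone.

Things in the scene. Friction and masses are not known exactly. Their poses are not given: they have to be found in the camera images.
- tap_grip (a point): centre of the vent tap's red T-bar, 38 mm long (point x), 11 thick (y), 22 high along z. Site z is the turning axis, pointing out of the lid, leaning 36 deg from vertical towards the lid's -x (the robot's side); the point turns with the tap. Grip across y, tool along -z, fingers opened to at most 45 mm (handle behind). T-bar ends 11 mm beyond this point; fixed brass body starts 26 mm behind it.
- tap (a joint): angle of the vent tap (rad): starts nearly shut (0 to 0.3); the full-open stop is at 2.7; grows turned anticlockwise seen from outside (right-hand turn about tap_grip's z). Friction about 0.06 N m, stays where left. The gauge falls in step with it as air comes in and reads zero at the stop.
- gauge (a joint): angle of the black needle of the vacuum gauge (rad), dial 43 mm across, face up on the lid: 4.19 full vacuum, 0 at the green zero mark (no vacuum). While it stands off zero, air pressure holds the lid on: pulling would lift the whole chamber (about 3 kg).
- lid_handle (a point): centre of the grip bar of the lid's blue bridge handle: 60 mm long along the lid's x, 14 wide (y), 14 high; 48 mm above the plate's top, 62 above its underside; both long sides free. x points from tap to gauge. The gauge (48 mm wide, top 44 mm above the plate) begins 34 mm from here along +x.
- lid_center (a point): middle of the lid plate's underside; z up, x from tap to gauge. Clear plate 172 mm across, 14 thick; a plug 111 mm across reaches 16 mm below this point into the mouth (2.5 mm play all round). Weighs 0.4 to 0.65 kg. Seated it is at chamber_mouth; lying on the mat it is 16 mm above mat_center.
- chamber_mouth (a point): middle of the chamber's mouth, on the gasket, 120 mm above the bench. Clear tube 152 mm across on a 168 mm foot, flange 168 mm across at the mouth; stands loose, about 2.6 kg.
- mat_center (a point): middle of the top of the cork mat, 200 x 200 mm, 5 mm thick, fixed on the bench.
- screwdriver: screwdriver with a red handle lying on the bench; a bystander, origin at its underside.
- printed_finger: white printed gripper finger, 110 mm long, lying on the bench; a bystander.
- servo: black servo motor with a red band, 45 x 24 x 38 mm; a bystander.
Things that resemble listed ones, but are neither listed nor needed, are in the scene too. Leave any orange or purple look-alike of the part that bears chamber_mouth alone.

How it is judged:
By the outcome, as a careful person would: the job done as asked, in the order asked, and still so for the second after the job is handed in, with the robot touching nothing.
It also fails if it takes over 70 s, if anything falls off the work surface, if the arm or the gripper's body presses on something with over 40 N, if the wrist force passes 120 N, or if a joint passes its speed limit or range.

## Robot

A 6-joint arm with a two-finger parallel gripper is mounted at the origin on the work surface. World frame = base frame: x ahead of the robot, y to its left, z up, the work surface at z = 0. Lengths are in mm, angles in rad, forces in N, time in s.
With the tool pointing down it reaches from about 350 to 975 mm from the base axis. Payload 7.1 kg.
Tool frame: the origin (TCP) lies at the very end of the fingers, on their centre line; the grasp point (between the pads) lies 19 mm behind it (ctrl.pinch_z is the z of the grasp point in the tool frame, in mm); z points along the fingers, y is the direction in which the jaws open and shut (so a half turn about z gives the same grasp; the last joint's range is limited). The gripper opens to 88 mm and grips with 3 to 60 N. Pads are 20 mm wide; open, the fingers measure 115 mm over their backs; the gripper's body (75 mm by 178 mm) begins 61 mm behind the grasp point.
Start: joints at [1.153, 0.423, 1.63, -0, 1.089, -0.019], TCP at [242.663, 575.951, 222.675] pointing down, gripper open.
Joint ranges: [-3, 3], [-0.9, 2.11], [0.09, 2.58], [-1.31, 4.45], [0.11, 2.69], [-2.54, 2.54]. Speed limits (rad/s): [2.39, 2.39, 3.01, 3.14, 3.14, 3.14].

## Interface

Orientations are given as a rotation vector (axis times angle).
In Python, from workcell import get_obs, optics, ctrl gives the robot as it stands.
- The arm moves only by the shell command python3 -m jog 'ROWS'. ROWS is a JSON object of lists of equal length, an entry for each row: "delta_rot": the turn, a rotation vector about the tool's x, y, z in rad, a list of three; "translation": the shift along the tool's x, y, z in mm, a list of three; "hand": the opening, from -1 (shut) to 1 (fully open). In form: {"delta_rot": [[rx, ry, rz], ...], "translation": [[x, y, z], ...], "hand": [hand, ...]}. A call has 1 to 5 rows; each row is the pose to reach, as a shift and turn from the pose commanded when the call began, along the tool's axes at that moment; what a row does not reach only later rows make up. A row lasts 1/10 s, in which the tool goes at most 50 mm and 8.59 degrees, less where a joint would pass 70% of its speed; a pose out of reach is approached as far as the arm can. A call with a gripper value outside its range is refused whole. The fingers move at their own pace and stop on an object; the grip force is fixed at half the most. Time passes only in rows, so rows that repeat a pose let the fingers close. It gives the time, the measured TCP pose, the force and the opening at its end, in the units of the state.
- get_obs(): the state, without advancing time (a new reading comes with each control period).
- optics.get_image(name): name is "scene" or "side" or "wrist"; returns the picture (400x640x3 uint8, red, green, blue); there is no depth.
- optics.calibration(name): a dict with "intrinsics" (3x3 intrinsics, pixels), "cam_to_world" (4x4, takes a point from camera to world coordinates). Camera axes: x right, y up, looking along -z (the intrinsics and any distortion apply to the point x, -y, -z); pixel columns grow to the right and rows downward; lengths in mm; the calibration is good to about 2 mm. A picture is of the moment at which its call begins: read the wrist's pose just before it. calibration takes no time and is no camera call; for the wrist camera it gives the pose at the moment of the call.
- ctrl.close_job(): hands the job in, once; it reports no verdict.
The state is a dict: "t": time; "qpos": joint angles; "qvel": joint speeds; "joint_torque": joint torques, N m; "ee_pos": TCP position; "orientation": TCP orientation; "ft_force": force on the tool from outside, world axes, zero at the start; "moment": the same for the moment, N m; "width": finger opening in mm.
Only numpy, scipy, OpenCV 4.12 (cv2) and the standard library are available. Lean on these libraries where they do the work, as an engineer would, in place of code of your own. Each camera call takes 0.05 s, during which the arm holds its last target. There are 200 camera calls.

## Working session

There is one attempt and no reset: what is moved stays moved. The work goes in short steps, Python scripts to look and compute and a shell command to move; the robot and the scene stay as the last step left them, time stands still between calls to the robot, and variables do not carry over. Pictures are saved under pics/ and viewed, about 8 in all and at most 12, crops included, and the job is handed in when it is done.

```bash
mkdir -p pics; python3 - <<'E'
from workcell import get_obs, optics, ctrl
import cv2,numpy as np
np.set_printoptions(suppress=True,precision=3)
for n in ["scene","side","wrist"]:
    c=optics.calibration(n);print(n,{k:np.array(v).tolist() if k!='cam_to_world' else np.round(v,3).tolist() for k,v in c.items()})
    im=optics.get_image(n);cv2.imwrite(f'pics/{n}0.png',im[:,:,::-1])
print(get_obs(),ctrl.pinch_z)
E
```

```text
scene {'intrinsics': [[384.0598163583473, 0.0, 318.3500964444586], [0.0, 384.0598163583473, 201.72479629773412], [0.0, 0.0, 1.0]], 'cam_to_world': [[-0.641, -0.541, 0.545, 1142.301], [0.768, -0.444, 0.461, 598.017], [-0.007, 0.714, 0.7, 897.871], [0.0, 0.0, 0.0, 1.0]]}
side {'intrinsics': [[461.1042428520693, 0.0, 316.4054059334571], [0.0, 461.1042428520693, 210.3119265398026], [0.0, 0.0, 1.0]], 'cam_to_world': [[0.268, 0.703, -0.659, -301.914], [-0.963, 0.187, -0.192, -166.154], [-0.012, 0.687, 0.727, 1028.922], [0.0, 0.0, 0.0, 1.0]]}
wrist {'intrinsics': [[336.17283400769816, 0.0, 319.68222752421127], [0.0, 336.17283400769816, 197.86237206347403], [0.0, 0.0, 1.0]], 'cam_to_world': [[0.388, -0.88, -0.274, 167.037], [0.922, 0.37, 0.117, 607.61], [-0.001, -0.298, 0.955, 384.274], [0.0, 0.0, 0.0, 1.0]]}
{'t': 0.15, 'qpos': array([ 1.153,  0.424,  1.63 , -0.   ,  1.089, -0.019]), 'qvel': array([-0.001, -0.003, -0.003, -0.001,  0.   , -0.001]), 'joint_torque': array([ -0.   , -54.499, -27.392,   0.064,   0.02 ,  -0.   ]), 'ee_pos': array([242.505, 575.575, 222.097]), 'orientation': array([-0.622, -3.079,  0.002]), 'ft_force': array([ 0.397, -0.805,  0.189]), 'moment': array([-0.001,  0.022,  0.001]), 'width': 87.84168974131114} -18.700000000000003
```

View pics/scene0.png

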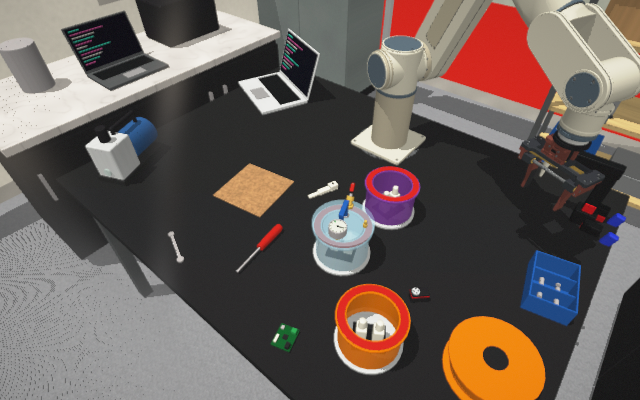

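View pics/side0.png

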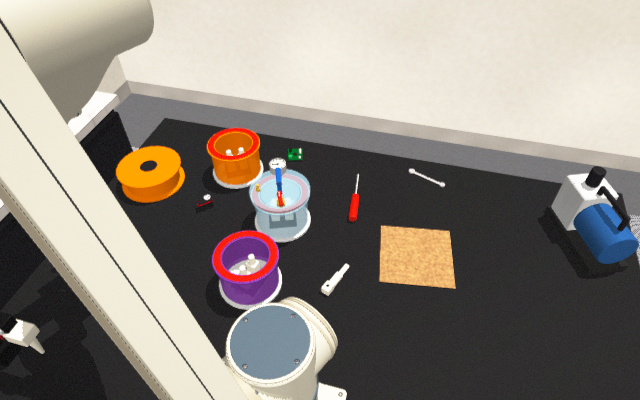

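The scene view shows the chamber's lid near (343,222) with the mat at (254,190). The side view shows the lid near (280,190) and the mat at (417,256). I'll enlarge both lids.

```bash
cat > h.py <<'E'
import numpy as np,cv2
from workcell import get_obs,optics,ctrl
from scipy.optimize import least_squares
from scipy.spatial.transform import Rotation as R
np.set_printoptions(suppress=True,precision=3)
def proj(cal,P):
    T=np.linalg.inv(np.array(cal["cam_to_world"]));p=np.atleast_2d(P)@T[:3,:3].T+T[:3,3]
    p=p*[1,-1,-1];u=p@np.array(cal["intrinsics"]).T;return u[:,:2]/u[:,2:]
def ray(cal,uv):
    K=np.array(cal["intrinsics"]);T=np.array(cal["cam_to_world"])
    d=np.linalg.inv(K)@[uv[0],uv[1],1];return T[:3,3],T[:3,:3]@(d*[1,-1,-1])
def onz(cal,uv,z):
    o,d=ray(cal,uv);return o+d*(z-o[2])/d[2]
def tri(obs):
    A=[];b=[]
    for cal,uv in obs:
        o,d=ray(cal,uv);d=d/np.linalg.norm(d);M=np.eye(3)-np.outer(d,d);A.append(M);b.append(M@o)
    return np.linalg.lstsq(np.vstack(A),np.hstack(b),rcond=None)[0]
E
python3 - <<'E'
from h import *
a=cv2.imread('pics/scene0.png')[165:275,303:383];b=cv2.imread('pics/side0.png')[145:255,240:320]
cv2.imwrite('pics/c0.png',np.hstack([cv2.resize(x,None,fx=5,fy=5,interpolation=cv2.INTER_CUBIC) for x in(a,b)]))
C={n:optics.calibration(n) for n in("scene","side")}
for n,r in(("scene",(200,305,155,225)),("side",(360,470,215,300))):
    im=cv2.imread(f'pics/{n}0.png');x0,x1,y0,y1=r;hsv=cv2.cvtColor(im[y0:y1,x0:x1],cv2.COLOR_BGR2HSV)
    m=cv2.inRange(hsv,(5,60,90),(25,255,255));c=max(cv2.findContours(m,0,1)[0],key=cv2.contourArea)
    q=cv2.approxPolyDP(c,6,True)[:,0]+[x0,y0];W=np.array([onz(C[n],u,5)[:2] for u in q]);print(n,q.tolist(),W,W.mean(0))
E
```

```text
scene [[249, 163], [213, 195], [260, 216], [293, 181]] [[ 452.313 -321.083]
 [ 648.471 -287.714]
 [ 615.559  -93.343]
 [ 423.214 -126.362]] [ 534.889 -207.126]
side [[380, 226], [379, 281], [455, 288], [448, 230]] [[ 613.327  -93.983]
 [ 419.85  -125.89 ]
 [ 449.824 -322.036]
 [ 649.089 -288.379]] [ 533.022 -207.572]
```

View pics/c0.png

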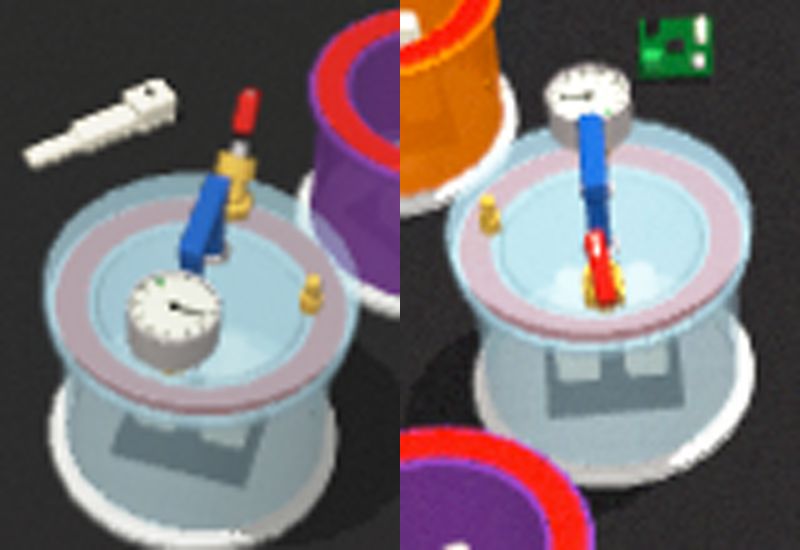

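```bash
python3 - <<'E'
from h import *
C={n:optics.calibration(n) for n in("scene","side")}
s=lambda x,y:(x/5+303,y/5+165); d=lambda x,y:((x-400)/5+240,y/5+145)
pts={'gauge':((174,305),(588,92)),'hfar':((193,247),(592,118)),'hnear':((218,182),(593,195)),'tapc':((246,110),(600,266)),'taphi':((249,92),(594,234)),'taplo':((240,132),(607,300)),'bung':((312,280),(488,200))}
for k,(a,b) in pts.items():
    p=tri([(C['scene'],s(*a)),(C['side'],d(*b))]);print(k,p,[(proj(C[n],p)[0]-u).round(1).tolist() for n,u in(('scene',s(*a)),('side',d(*b)))])
# plate rim circle z=134 r=86, from extreme points of ellipse
for n,f,uv,z in(('scene',s,[(44,285),(357,290),(200,172),(205,424)],134),('side',d,[(447,225),(753,225),(600,120),(600,352)],134)):
    print(n,[onz(C[n],f(*u),z)[:2].round(1).tolist() for u in uv])
for n,f,uv in(('scene',s,[(50,430),(337,440),(195,548)]),('side',d,[(474,380),(754,380),(612,488)])):
    print(n,'foot',[onz(C[n],f(*u),0)[:2].round(1).tolist() for u in uv])
E
```

```text
gauge [616.894 214.831 176.599] [[-0.6, -0.1], [-0.5, 0.1]]
hfar [586.267 202.124 185.934] [[-0.9, -0.2], [-0.8, 0.2]]
hnear [534.557 182.237 180.455] [[-0.1, -0.0], [-0.1, 0.0]]
tapc [481.675 160.951 183.171] [[-0.3, -0.1], [-0.3, 0.1]]
taphi [485.842 164.513 201.428] [[-0.4, -0.1], [-0.4, 0.1]]
taplo [478.819 156.955 161.978] [[-0.1, -0.0], [-0.1, 0.0]]
bung [540.847 248.587 154.615] [[-0.5, -0.1], [-0.5, 0.1]]
scene [[618.3, 130.8], [514.2, 263.0], [495.1, 142.7], [638.9, 255.1]]
side [[536.5, 272.2], [580.3, 107.0], [642.0, 217.7], [466.8, 158.6]]
scene foot [[612.5, 127.0], [510.9, 261.9], [624.4, 243.7]]
side foot [[540.6, 273.3], [584.1, 110.3], [482.4, 166.3]]
```

```bash
cat >> h.py <<'E'
psi=np.deg2rad(21.6);ch,sh=np.cos(psi),np.sin(psi);t36=np.deg2rad(36)
A=np.array([-np.sin(t36)*ch,-np.sin(t36)*sh,np.cos(t36)]);V=np.array([-sh,ch,0])
def tapR(ang):  # tool z=-A, y=-V turned by ang about A
    z=-A;y=R.from_rotvec(A*ang).apply(-V);return np.column_stack([np.cross(y,z),y,z])
def downR(yaw): # tool down, tool y at azimuth yaw
    y=np.array([np.cos(yaw),np.sin(yaw),0]);z=np.array([0,0,-1.]);return np.column_stack([np.cross(y,z),y,z])
def plan(pos,Rt):
    o=get_obs();Rc=R.from_rotvec(o['orientation']).as_matrix()
    print('t',o['t'],'q',o['qpos'],'tcp',o['ee_pos'],'w',round(o['width'],1),'F',o['ft_force'])
    print('trans',Rc.T@(np.array(pos)-o['ee_pos']),'rot',R.from_matrix(Rc.T@Rt).as_rotvec())
E
python3 - <<'E'
from h import *
g=np.array([481.7,161,183])
plan(g+A*150,tapR(0.15))
c=np.array(optics.calibration('wrist')['cam_to_world']);o=get_obs();Rc=R.from_rotvec(o['orientation']).as_matrix()
print('cam in tool',Rc.T@(c[:3,3]-o['ee_pos']),'look',-Rc.T@c[:3,2])
C={n:optics.calibration(n) for n in("scene","side")}
print('purple',tri([(C['scene'],(392,187)),(C['side'],(246,255))]))
E
```

```text
t 0.15 q [ 1.153  0.424  1.63  -0.     1.089 -0.019] tcp [242.505 575.575 222.097] w 87.8 F [ 0.397 -0.805  0.189]
trans [-318.473 -350.996  -81.84 ] rot [-0.736  0.239  2.128]
cam in tool [  81.984    0.067 -162.275] look [-0.298  0.     0.955]
purple [336.592 208.67  108.893]
```

```bash
python3 -m jog '{"delta_rot":[[-0.045,0.015,0.13],[-0.09,0.03,0.26],[-0.135,0.045,0.39],[-0.18,0.06,0.52],[-0.22,0.07,0.64]],"translation":[[-35,-35,-16],[-70,-70,-40],[-105,-105,-50],[-140,-140,-50],[-160,-170,-50]],"hand":[-0.09,-0.09,-0.09,-0.09,-0.09]}'; python3 -c "
from h import *
plan(np.array([481.7,161,183])+A*150,tapR(0.15))"
```

```text
t: 0.65
ee_pos: [325.0, 355.3, 273.2]
orientation: [-1.549, -2.683, -0.355]
ft_force: [0.9, 0.1, 0.1]
width: 51.3
t 0.65 q [0.748 0.047 2.023 0.118 0.863 0.157] tcp [324.96  355.287 273.172] w 51.3 F [0.927 0.069 0.143]
trans [-226.856  -39.125  -70.572] rot [-0.51   0.167  1.484]
```

```bash
python3 -m jog '{"delta_rot":[[-0.04,0.015,0.13],[-0.09,0.03,0.26],[-0.13,0.045,0.39],[-0.18,0.06,0.52],[-0.22,0.07,0.64]],"translation":[[-30,-5,-10],[-60,-10,-20],[-90,-15,-30],[-120,-20,-40],[-150,-25,-45]],"hand":[-0.09,-0.09,-0.09,-0.09,-0.09]}'; python3 -c "
from h import *
plan(np.array([481.7,161,183])+A*150,tapR(0.15))"
```

```text
t: 1.15
ee_pos: [375.5, 207.0, 292.7]
orientation: [-2.278, -1.99, -0.661]
ft_force: [0.3, 0.5, -1.1]
width: 40.1
t 1.15 q [ 0.332 -0.15   2.208  0.305  0.721  0.273] tcp [375.464 206.991 292.662] w 40.1 F [ 0.319  0.47  -1.106]
trans [-67.36   39.561 -27.87 ] rot [-0.289  0.096  0.845]
```

```bash
python3 -m jog '{"delta_rot":[[-0.045,0.015,0.13],[-0.09,0.03,0.26],[-0.13,0.045,0.39],[-0.18,0.06,0.52],[-0.22,0.07,0.64]],"translation":[[-15,8,-6],[-30,18,-12],[-45,27,-18],[-60,36,-25],[-67,40,-28]],"hand":[-0.09,-0.09,-0.09,-0.09,-0.09]}'; python3 -c "
from h import *
plan(np.array([481.7,161,183])+A*150,tapR(0.15))"
```

```text
t: 1.65
ee_pos: [400.5, 128.9, 304.3]
orientation: [-2.744, -1.079, -0.888]
ft_force: [0.4, 0.1, -0.4]
width: 40.3
t 1.65 q [ 0.148 -0.249  2.309  0.357  0.548  0.715] tcp [400.471 128.884 304.321] w 40.3 F [ 0.411  0.096 -0.407]
trans [-0.63  -0.219 -0.481] rot [-0.067  0.027  0.204]
```

```bash
python3 -m jog '{"delta_rot":[[-0.04,0.015,0.12],[-0.067,0.027,0.204],[-0.067,0.027,0.204],[-0.067,0.027,0.204]],"translation":[[0,0,0],[0,0,0],[0,0,0],[0,0,0]],"hand":[-0.09,-0.09,-0.09,-0.09]}'; python3 -c "
from h import *
plan(np.array([481.7,161,183])+A*150,tapR(0.15))
c=optics.calibration('wrist');im=optics.get_image('wrist');cv2.imwrite('pics/w1.png',im[:,:,::-1])
import json;json.dump({k:np.array(v).tolist() for k,v in c.items()},open('w1.json','w'))
print(proj(c,[[481.7,161,183]]))"
```

```text
t: 2.05
ee_pos: [400.2, 130.5, 304.3]
orientation: [-2.818, -0.777, -0.941]
ft_force: [0.1, -0.8, 0.0]
width: 40.0
t 2.05 q [ 0.214 -0.267  2.338  0.225  0.461  1.076] tcp [400.21  130.499 304.286] w 40.0 F [ 0.072 -0.835  0.011]
trans [-1.158  1.471 -0.748] rot [-0.004  0.001  0.009]
[[321.727 184.332]]
```

View pics/w1.png

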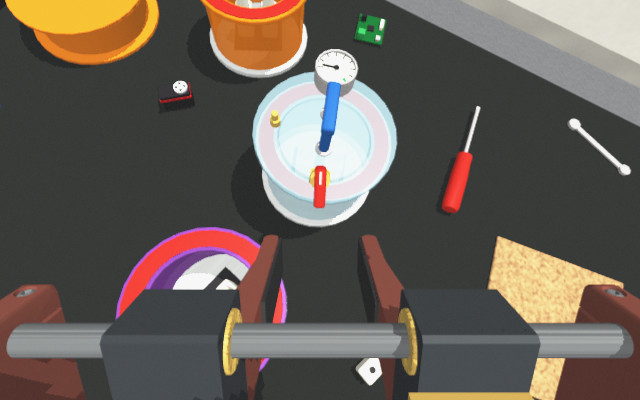

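```bash
python3 -c "
import cv2
a=cv2.imread('pics/w1.png');cv2.imwrite('pics/w1c.png',cv2.hconcat([cv2.resize(a[40:140,285:385],None,fx=4,fy=4,interpolation=2),cv2.resize(a[130:230,270:370],None,fx=4,fy=4,interpolation=2)]))"
```

```text
(no output)
```

View pics/w1c.png

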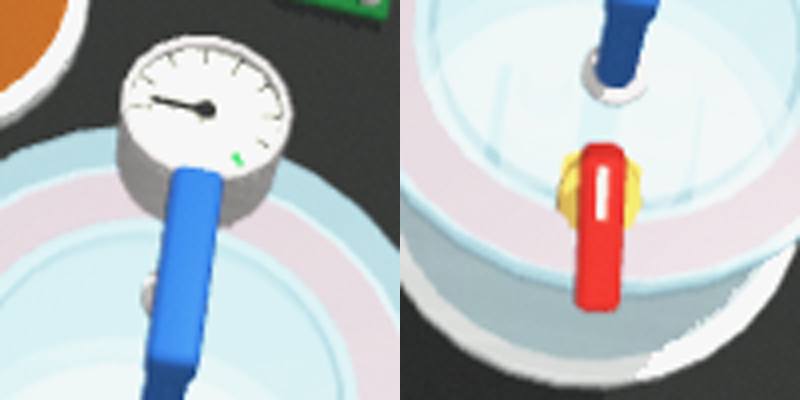

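```bash
cat > fit.py <<'E'
from h import *
import json
C={n:optics.calibration(n) for n in("scene","side")};C['wrist']=json.load(open('w1.json'))
box=np.array([[i,j,k] for i in(-19,19) for j in(-5.5,5.5) for k in(-11,11)])
obs={}
for n,f,(x0,x1,y0,y1) in(('scene','scene0',(347,358,180,197)),('side','side0',(274,288,188,210)),('wrist','w1',(312,330,160,212))):
    hsv=cv2.cvtColor(cv2.imread(f'pics/{f}.png')[y0:y1,x0:x1],cv2.COLOR_BGR2HSV)
    m=cv2.inRange(hsv,(0,130,90),(6,255,255))|cv2.inRange(hsv,(172,130,90),(180,255,255))
    v,u=np.nonzero(m);obs[n]=np.array([u.min()+x0-.5,u.max()+x0+.5,v.min()+y0-.5,v.max()+y0+.5]);print(n,obs[n])
def model(p,n):
    z=A;x=R.from_rotvec(A*p[3]).apply(np.cross(V,A));y=np.cross(z,x)
    q=proj(C[n],p[:3]+box@np.array([x,y,z]));return np.array([q[:,0].min(),q[:,0].max(),q[:,1].min(),q[:,1].max()])
for off in (0.,):
    r=least_squares(lambda p:np.hstack([model(p,n)-obs[n] for n in obs]),[481,161,183,0.1],x_scale=[10,10,10,.1])
    print(r.x,r.fun.round(1))
w=C['wrist']
print('gauge',onz(w,(336.5,67),178),'hf',onz(w,(334.3,83),189),'hn',onz(w,(328.3,130.8),189))
E
python3 fit.py
```

```text
scene [348.5 354.5 181.5 191.5]
side [276.5 282.5 190.5 205.5]
wrist [313.5 325.5 165.5 207.5]
[479.373 161.542 183.235   0.161] [ 1.2  0.8  0.1  0.2 -1.3  0.6  0.1  1.5  0.5  0.6 -1.5  1. ]
gauge [613.573 214.895 178.   ] hf [585.529 204.2   189.   ] hn [532.504 182.386 189.   ]
```

```bash
python3 -c "
from h import *
plan(np.array([480,161.4,183.2])-A*15,tapR(0.16))"
```

```text
t 2.1 q [ 0.213 -0.267  2.338  0.225  0.461  1.076] tcp [400.435 130.423 304.386] w 39.7 F [-0.359 -0.443  1.347]
trans [ -2.095   0.801 163.227] rot [-0.004  0.001 -0.001]
```

```bash
python3 -m jog '{"delta_rot":[[-0.004,0,0],[-0.004,0,0],[-0.004,0,0],[-0.004,0,0],[-0.004,0,0]],"translation":[[-2,0.8,40],[-2,0.8,75],[-2,0.8,105],[-2,0.8,120],[-2,0.8,125]],"hand":[-0.09,-0.09,-0.09,-0.09,-0.09]}'; python3 -c "
from h import *
plan(np.array([480,161.4,183.2])-A*15,tapR(0.16))
c=optics.calibration('wrist');im=optics.get_image('wrist')[:,:,::-1];cv2.imwrite('pics/w2.png',cv2.resize(im[150:350,200:440],None,fx=2.5,fy=2.5))"
```

```text
t: 2.6
ee_pos: [468.0, 155.8, 200.3]
orientation: [-2.824, -0.773, -0.939]
ft_force: [-0.0, 0.1, 0.2]
width: 39.8
t 2.6 q [0.251 0.106 2.336 0.745 0.108 0.57 ] tcp [468.028 155.842 200.255] w 39.8 F [-0.038  0.091  0.157]
trans [ 0.9   -0.633 36.54 ] rot [-0.001  0.004 -0.003]
```

View pics/w2.png

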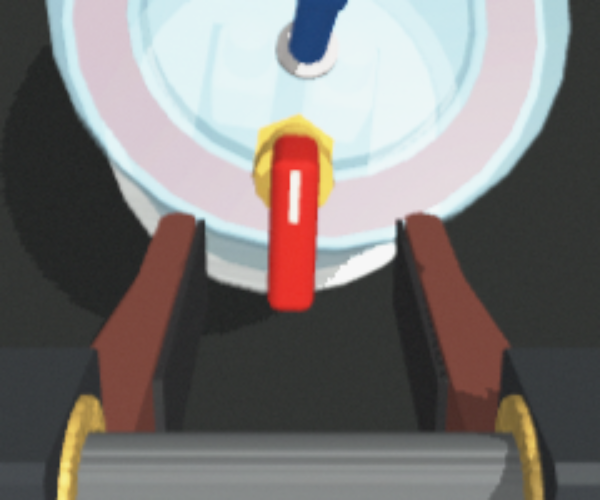

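The bar sits centrally between the open fingers, at about (293,220) in the crop, and turned the same way as them. Joint 5 is at its limit here because the forearm lines up with the tool axis. I'll fit the kinematics and choose a small tilt that avoids this.

```bash
cat > kin.py <<'E'
from h import *
D=[([1.153,.424,1.63,0,1.089,-.019],[242.505,575.575,222.097],[-.622,-3.079,.002]),
([.748,.047,2.023,.118,.863,.157],[324.96,355.287,273.172],[-1.549,-2.683,-.355]),
([.332,-.15,2.208,.305,.721,.273],[375.464,206.991,292.662],[-2.278,-1.99,-.661]),
([.148,-.249,2.309,.357,.548,.715],[400.471,128.884,304.321],[-2.744,-1.079,-.888]),
([.214,-.267,2.338,.225,.461,1.076],[400.21,130.499,304.286],[-2.818,-.777,-.941]),
([.251,.106,2.336,.745,.108,.570],[468.028,155.842,200.255],[-2.824,-.773,-.939])]
def rot(q): return R.from_euler('ZYZYZ',[q[0],q[1]+q[2],q[3],q[4],q[5]])
o0=rot(D[0][0]).inv()*R.from_rotvec(D[0][2])
def fk(q,p):
    a,h,L1,e,L2,L3,oy,b=p
    P=np.array([a,oy,h])+R.from_euler('y',q[1]).apply([b,0,L1])+R.from_euler('y',q[1]+q[2]).apply([e,0,L2])
    r=rot(q);return R.from_euler('z',q[0]).apply(P)+r.apply([0,0,L3]),r*o0
f=least_squares(lambda p:np.hstack([fk(q,p)[0]-t for q,t,_ in D])*1+0,[0,300,450,0,400,250,0,0],method='trf')
p=least_squares(lambda p:np.hstack([np.hstack([fk(q,p)[0]-t for q,t,_ in D]),1e-3*(p-[0,300,450,0,400,250,0,0])]),f.x).x
lo=np.array([-3,-.9,.09,-1.31,.11,-2.54]);hi=np.array([3,2.11,2.58,4.45,2.69,2.54])
def ik(pos,Rt,q0,bound=True):
    g=lambda q:np.hstack([(fk(q,p)[0]-pos)/100,(R.from_matrix(Rt).inv()*fk(q,p)[1]).as_rotvec()])
    s=least_squares(g,np.clip(q0,lo+.01,hi-.01),bounds=(lo,hi) if bound else (-9,9));return s.x,s.fun
E
cat > k2.py <<'E'
from kin import *
print('par',p,'poserr',[np.abs(fk(q,p)[0]-t).max().round(2) for q,t,_ in D],'roterr',[(fk(q,p)[1].inv()*R.from_rotvec(o)).magnitude().round(4) for q,t,o in D])
g=np.array([480.,161.4,183.2])
for d in(15,2,-2):
    q,e=ik(g-A*d,tapR(.16),D[5][0],False);print(d,q,abs(e).max().round(4))
E
python3 k2.py
```

```text
Traceback (most recent call last):
  File "k2.py", line 1, in <module>
    from kin import *
  File "kin.py", line 9, in <module>
    o0=rot(D[0][0]).inv()*R.from_rotvec(D[0][2])
       ~~~^^^^^^^^^
  File "kin.py", line 8, in rot
    def rot(q): return R.from_euler('ZYZYZ',[q[0],q[1]+q[2],q[3],q[4],q[5]])
                       ~~~~~~~~~~~~^^^^^^^^^^^^^^^^^^^^^^^^^^^^^^^^^^^^^^^^^
  File "scipy/spatial/transform/_rotation.pyx", line 1413, in scipy.spatial.transform._rotation.Rotation.from_euler
ValueError: Expected axis specification to be a non-empty string of upto 3 characters, got ZYZYZ
```

```bash
sed -i "s/^def rot.*/def rot(q): return R.from_euler('ZYZ',[q[0],q[1]+q[2],q[3]])*R.from_euler('YZ',[q[4],q[5]])/" kin.py; python3 k2.py
```

```text
Traceback (most recent call last):
  File "k2.py", line 2, in <module>
    print('par',p,'poserr',[np.abs(fk(q,p)[0]-t).max().round(2) for q,t,_ in D],'roterr',[(fk(q,p)[1].inv()*R.from_rotvec(o)).magnitude().round(4) for q,t,o in D])
                                                                                          ^^^^^^^^^^^^^^^^^^^^^^^^^^^^^^^^^^^^^^^^^^^^^^^^^^^^^
AttributeError: 'float' object has no attribute 'round'
```

```bash
sed -i "s/\.magnitude()\.round(4)/.magnitude()/" k2.py; python3 k2.py
```

```text
par [ -0.038 312.742 563.035  77.504 484.712 309.972  11.876   0.087] poserr [np.float64(0.02), np.float64(0.18), np.float64(0.12), np.float64(0.1), np.float64(0.11), np.float64(0.18)] roterr [1.6653357335922605e-16, 0.0008868156808927823, 0.0008839477308920729, 0.0006227816826454204, 0.0004947022000256679, 0.001154173941619737]
15 [ 0.261  0.212  2.318  1.764  0.069 -0.448] 0.0
2 [ 0.259  0.175  2.326  1.342  0.071 -0.027] 0.0
-2 [0.258 0.163 2.328 1.221 0.075 0.094] 0.0
```

```bash
cat > k3.py <<'E'
from kin import *
g=np.array([480.,161.4,183.2])
def sol(j4,j5,j6,d):
    def f(x):
        q=[*x,j4,j5,j6];P,r=fk(q,p);return P-r.apply([0,0,d])-g
    x=least_squares(f,[.26,.2,2.32]).x;return np.array([*x,j4,j5,j6])
def bar(q):  # tap angle implied by tool orientation, and tilt
    m=fk(q,p)[1].as_matrix();y=m[:,1]-A*(m[:,1]@A);return np.arctan2(np.cross(-V,y)@A,-V@y),np.arccos(-m[:,2]@A)
E
python3 - <<'E'
from k3 import *
for j4 in(1.1,1.2,1.3):
  for j6 in (0.1,0,-2.4,-2.5):
    q=sol(j4,.125,j6,13);print(q,bar(q))
q=sol(1.2,.125,1.315-1.2,13)
print(q,bar(q))
for d in(13,-25):
    q=sol(1.2,.125,.115,d);P,r=fk(q,p);plan(P,r.as_matrix())
E
```

```text
[0.236 0.203 2.297 1.1   0.125 0.1  ] (np.float64(0.2551559335175761), np.float64(0.048191721886398906))
[0.236 0.203 2.297 1.1   0.125 0.   ] (np.float64(0.35521499926551153), np.float64(0.04819708485320254))
[ 0.236  0.203  2.297  1.1    0.125 -2.4  ] (np.float64(2.7552983552455377), np.float64(0.04845051646097973))
[ 0.236  0.203  2.297  1.1    0.125 -2.5  ] (np.float64(2.85521873775315), np.float64(0.048453729891714814))
[0.233 0.204 2.301 1.2   0.125 0.1  ] (np.float64(0.15282027012147847), np.float64(0.045244699862016485))
[0.233 0.204 2.301 1.2   0.125 0.   ] (np.float64(0.2528805308810621), np.float64(0.04525065220678757))
[ 0.233  0.204  2.301  1.2    0.125 -2.4  ] (np.float64(2.652888631484063), np.float64(0.04550269936155347))
[ 0.233  0.204  2.301  1.2    0.125 -2.5  ] (np.float64(2.75282590474385), np.float64(0.045505280474999105))
[0.23  0.205 2.305 1.3   0.125 0.1  ] (np.float64(0.051020364391378796), np.float64(0.0426437257333738))
[0.23  0.205 2.305 1.3   0.125 0.   ] (np.float64(0.1510821166694639), np.float64(0.042650381037481436))
[ 0.23   0.205  2.305  1.3    0.125 -2.4  ] (np.float64(2.5510183750281263), np.float64(0.042899973440582655))
[ 0.23   0.205  2.305  1.3    0.125 -2.5  ] (np.float64(2.650971426962886), np.float64(0.0429017735654424))
[0.233 0.204 2.301 1.2   0.125 0.115] (np.float64(0.13781271158355526), np.float64(0.04524391417896706))
t 2.65 q [0.251 0.105 2.336 0.746 0.108 0.569] tcp [468.156 155.895 200.508] w 40.0 F [0.422 0.118 0.307]
trans [ 0.327 -1.182 34.653] rot [ 0.039 -0.019  0.019]
t 2.65 q [0.251 0.105 2.336 0.746 0.108 0.569] tcp [468.156 155.895 200.508] w 40.0 F [0.422 0.118 0.307]
trans [-0.196 -0.192 -3.318] rot [0.02  0.03  0.021]
```

```bash
python3 - <<'E'
from k3 import *
for d in(-18,-5,4,13):
    q=sol(1.0,.125,.30,d);P,r=fk(q,p);print(d,q,bar(q));plan(P,r.as_matrix())
    o=get_obs()
q=sol(1.0,.125,-2.47,13);print(bar(q))
E
```

```text
-18 [0.233 0.118 2.335 1.    0.125 0.3  ] (np.float64(0.15743100069945679), np.float64(0.02063046367036654))
t 2.65 q [0.251 0.105 2.336 0.746 0.108 0.569] tcp [468.156 155.895 200.508] w 40.0 F [0.422 0.118 0.307]
trans [ 0.439 -0.322  3.669] rot [ 0.02   0.007 -0.   ]
-5 [0.236 0.154 2.317 1.    0.125 0.3  ] (np.float64(0.1576801331201704), np.float64(0.030134827417124487))
t 2.65 q [0.251 0.105 2.336 0.746 0.108 0.569] tcp [468.156 155.895 200.508] w 40.0 F [0.422 0.118 0.307]
trans [ 0.62  -0.546 16.667] rot [ 0.026 -0.01  -0.001]
4 [0.237 0.178 2.305 1.    0.125 0.3  ] (np.float64(0.15782812223714585), np.float64(0.04033166240589749))
t 2.65 q [0.251 0.105 2.336 0.746 0.108 0.569] tcp [468.156 155.895 200.508] w 40.0 F [0.422 0.118 0.307]
trans [ 0.482 -0.8   25.662] rot [ 0.031 -0.022 -0.001]
13 [0.239 0.203 2.293 1.    0.125 0.3  ] (np.float64(0.15795701330692904), np.float64(0.05143006605086049))
t 2.65 q [0.251 0.105 2.336 0.746 0.108 0.569] tcp [468.156 155.895 200.508] w 40.0 F [0.422 0.118 0.307]
trans [ 0.135 -1.132 34.65 ] rot [ 0.035 -0.033 -0.001]
(np.float64(2.928147484738997), np.float64(0.051697656784120666))
```

```bash
python3 -m jog '{"delta_rot":[[0.02,0.007,0],[0.026,-0.01,0],[0.031,-0.022,0],[0.035,-0.032,0],[0.035,-0.032,0]],"translation":[[0.4,-0.3,4],[0.6,-0.5,16],[0.5,-0.8,26],[0.2,-1.1,33],[0.2,-1.1,33]],"hand":[-0.09,-0.09,-0.09,-0.09,-0.09]}' && python3 - <<'E'
from k3 import *
q=sol(1.0,.125,.30,12);P,r=fk(q,p);plan(P,r.as_matrix());print(get_obs()['qpos'])
E
```

```text
t: 3.15
ee_pos: [485.7, 164.2, 175.1]
orientation: [-2.814, -0.784, -0.877]
ft_force: [-0.1, -0.6, 0.2]
width: 39.7
t 3.15 q [0.239 0.195 2.295 0.987 0.127 0.315] tcp [485.692 164.194 175.127] w 39.7 F [-0.074 -0.586  0.186]
trans [-0.814  0.08   1.765] rot [ 0.    -0.002 -0.002]
[0.239 0.195 2.295 0.987 0.127 0.315]
```

```bash
python3 -m jog '{"delta_rot":[[0,0,0],[0,0,0],[0,0,0],[0,0,0],[0,0,0]],"translation":[[0,0,1],[0,0,1],[0,0,1],[0,0,1],[0,0,1]],"hand":[-0.69,-0.69,-0.69,-0.69,-0.69]}' && python3 -c "
from h import *
o=get_obs();print(o['qpos'],o['moment'],o['ft_force'])
im=optics.get_image('wrist')[:,:,::-1];cv2.imwrite('pics/w3.png',cv2.resize(im[0:300,200:440],None,fx=2,fy=2))"
```

```text
t: 3.65
ee_pos: [485.6, 164.3, 174.9]
orientation: [-2.814, -0.783, -0.879]
ft_force: [-0.4, -0.3, 0.1]
width: 13.8
[0.239 0.195 2.296 1.003 0.125 0.299] [-0.1    0.32   0.039] [-0.396 -0.308  0.092]
```

View pics/w3.png

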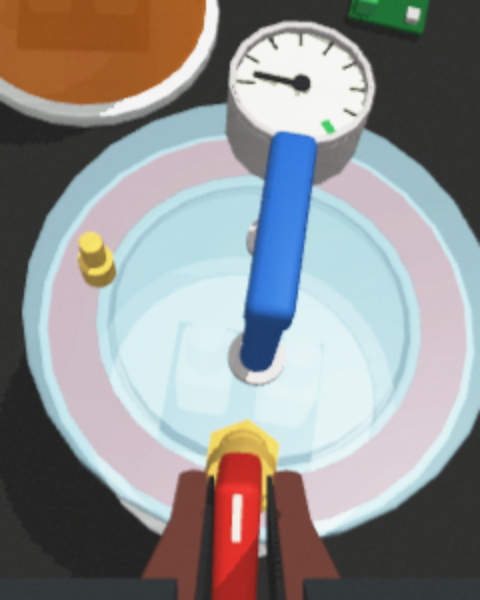

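The bar, at about (238,530) in the crop, sits between the pads. The needle is still at full vacuum. Next I'll turn anticlockwise.

```bash
python3 -m jog '{"delta_rot":[[0,0,-0.1],[0,0,-0.24],[0,0,-0.38],[0,0,-0.52],[0,0,-0.66]],"translation":[[0,0,0],[0,0,0],[0,0,0],[0,0,0],[0,0,0]],"hand":[-0.69,-0.69,-0.69,-0.69,-0.69]}' && python3 -c "
from h import *
o=get_obs();print(o['qpos'],o['moment'],o['ft_force'])"
```

```text
t: 4.2
ee_pos: [485.4, 164.6, 174.8]
orientation: [2.397, 1.655, 0.873]
ft_force: [-2.3, 1.1, 0.0]
width: 13.7
[ 0.24   0.195  2.296  1.004  0.126 -0.366] [0.046 0.476 0.017] [-2.271  1.051  0.038]
```

```bash
python3 -m jog '{"delta_rot":[[0,0,-0.14],[0,0,-0.28],[0,0,-0.42],[0,0,-0.56],[0,0,-0.7]],"translation":[[0,0,0],[0,0,0],[0,0,0],[0,0,0],[0,0,0]],"hand":[-0.69,-0.69,-0.69,-0.69,-0.69]}' && python3 -m jog '{"delta_rot":[[0,0,-0.14],[0,0,-0.28],[0,0,-0.42],[0,0,-0.56],[0,0,-0.7]],"translation":[[0,0,0],[0,0,0],[0,0,0],[0,0,0],[0,0,0]],"hand":[-0.69,-0.69,-0.69,-0.69,-0.69]}' &&  python3 -c "
from h import *
o=get_obs();print(o['qpos'],o['moment'],o['ft_force'])"
```

```text
t: 4.7
ee_pos: [484.8, 164.3, 174.3]
orientation: [1.594, 2.249, 0.725]
ft_force: [-2.6, -1.6, -0.3]
width: 13.9
t: 5.2
ee_pos: [484.7, 163.9, 174.1]
orientation: [0.697, 2.549, 0.515]
ft_force: [-1.9, -2.8, -0.9]
width: 13.8
[ 0.239  0.196  2.297  1.003  0.125 -1.766] [-0.424  0.624 -0.15 ] [-1.856 -2.85  -0.916]
```

```bash
python3 -m jog '{"delta_rot":[[0,0,-0.13],[0,0,-0.26],[0,0,-0.39],[0,0,-0.5],[0,0,-0.5]],"translation":[[0,0,0],[0,0,0],[0,0,0],[0,0,0],[0,0,0]],"hand":[-0.69,-0.69,-0.69,-0.69,-0.69]}' && python3 -m jog '{"delta_rot":[[0,0,-0.06],[0,0,-0.12],[0,0,-0.17],[0,0,-0.17]],"translation":[[0,0,0],[0,0,0],[0,0,0],[0,0,0]],"hand":[-0.69,-0.69,-0.69,-0.69]}' &&  python3 -c "
from h import *
o=get_obs();print(o['qpos'],o['moment'],o['ft_force'])
im=optics.get_image('wrist')[:,:,::-1];cv2.imwrite('pics/w4.png',im)
a=optics.get_image('scene')[165:245,303:403,::-1];cv2.imwrite('pics/w4s.png',np.vstack([cv2.resize(im[:,200:640],(440,400))[:300],cv2.resize(a,(440,352),interpolation=2)[:300]]))"
```

```text
t: 5.7
ee_pos: [484.9, 164.0, 174.2]
orientation: [0.05, 2.589, 0.341]
ft_force: [-1.9, -1.9, -0.6]
width: 13.7
t: 6.1
ee_pos: [485.4, 164.1, 174.5]
orientation: [-0.165, 2.571, 0.28]
ft_force: [-2.0, -3.2, -0.8]
width: 13.5
[ 0.239  0.196  2.296  1.004  0.125 -2.428] [-0.461  0.653 -0.334] [-1.955 -3.155 -0.786]
```

View pics/w4s.png

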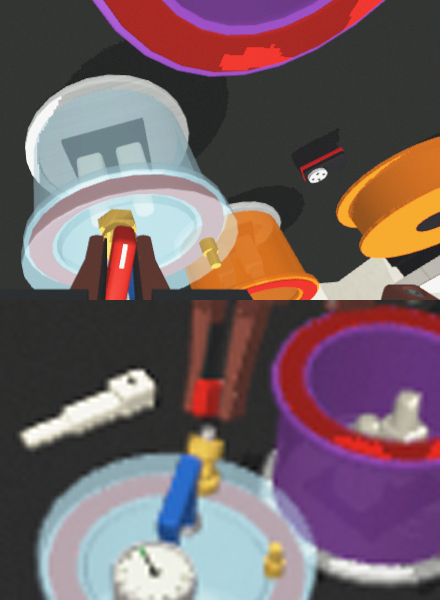

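```bash
python3 -m jog '{"delta_rot":[[0,0,0],[0,0,0],[0,0,0],[0,0,0],[0,0,0]],"translation":[[0,0,0],[0,0,0],[0,0,0],[0,0,0],[0,0,0]],"hand":[-0.75,-0.8,-0.85,-0.85,-0.85]}' &&  python3 -c "
from h import *
o=get_obs();print(o['qpos'],o['moment'],o['ft_force'])"
python3 -m jog '{"delta_rot":[[0,0,0],[0,0,0],[0,0,0],[0,0,0]],"translation":[[0,0,0],[0,0,0],[0,0,0],[0,0,0]],"hand":[-0.3,-0.09,-0.09,-0.09]}' &&  python3 -c "
from h import *
o=get_obs();print(o['qpos'],o['moment'],o['ft_force'])"
```

```text
t: 6.7
ee_pos: [485.7, 164.1, 174.8]
orientation: [-0.166, 2.57, 0.279]
ft_force: [-2.6, -4.6, 0.8]
width: 12.8
[ 0.239  0.195  2.296  1.004  0.125 -2.43 ] [-0.435  0.613 -0.786] [-2.588 -4.595  0.808]
t: 7.1
ee_pos: [486.0, 164.5, 175.0]
orientation: [-0.169, 2.569, 0.279]
ft_force: [-0.6, -0.4, -1.1]
width: 38.6
[ 0.24   0.196  2.295  1.003  0.125 -2.431] [-0.046  0.3   -0.025] [-0.6   -0.396 -1.091]
```

```bash
python3 -m jog '{"delta_rot":[[0,0,0],[0,0,0],[0,0,0],[0,0,0],[0,0,0]],"translation":[[0,0,-20],[0,0,-50],[0,0,-90],[0,0,-130],[0,0,-130]],"hand":[-0.09,-0.09,-0.09,-0.09,-0.09]}' &&  python3 -c "
from h import *
plan([560,193.4,300],downR(psi+np.pi/2))
im=optics.get_image('scene')[190:245,313:373,::-1];cv2.imwrite('pics/s5.png',cv2.resize(im,None,fx=9,fy=9,interpolation=2))"
```

```text
t: 7.6
ee_pos: [420.2, 133.9, 287.6]
orientation: [-0.169, 2.56, 0.279]
ft_force: [-0.0, -0.6, 0.7]
width: 40.2
t 7.6 q [ 0.188 -0.182  2.312  0.314  0.444 -1.76 ] tcp [420.209 133.877 287.648] w 40.2 F [-0.016 -0.574  0.719]
trans [-127.676   35.003   75.569] rot [ 0.102  0.593 -0.238]
```

View pics/s5.png

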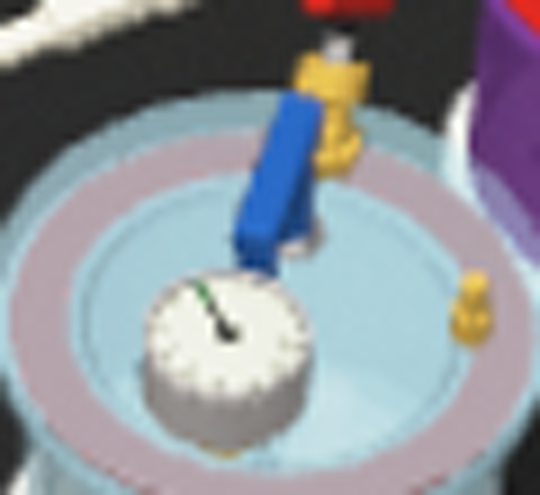

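The needle (227,333)→(198,285) now lies on the green mark, so the gauge reads zero. I'll move above the handle.

```bash
python3 -m jog '{"delta_rot":[[0.02,0.12,-0.05],[0.04,0.24,-0.1],[0.06,0.36,-0.14],[0.08,0.48,-0.19],[0.102,0.593,-0.238]],"translation":[[-26,7,-5],[-52,14,8],[-78,21,30],[-105,28,55],[-127,35,75]],"hand":[0,0.1,0.2,0.2,0.2]}' && python3 -m jog '{"delta_rot":[[0,0,0],[0,0,0]],"translation":[[0,0,0],[0,0,0]],"hand":[0.2,0.2]}' && python3 - <<'E'
from h import *
plan([560,193.4,300],downR(psi+np.pi/2))
c=optics.calibration('wrist');im=optics.get_image('wrist')[:,:,::-1];cv2.imwrite('pics/w6.png',im)
hsv=cv2.cvtColor(im,cv2.COLOR_BGR2HSV);m=cv2.inRange(hsv,(104,150,120),(120,255,255))
k=max(cv2.findContours(m,0,1)[0],key=cv2.contourArea);r=cv2.minAreaRect(k);print(r)
b=cv2.boxPoints(r);W=np.array([onz(c,u,189) for u in b]);print(W,W.mean(0))
cv2.imwrite('pics/w6c.png',im[:,100:540])
E
```

```text
t: 8.15
ee_pos: [560.9, 194.8, 291.3]
orientation: [0.59, -3.07, 0.0]
ft_force: [0.1, -0.5, 0.0]
width: 52.4
t: 8.35
ee_pos: [558.9, 194.4, 289.4]
orientation: [0.588, -3.071, -0.002]
ft_force: [-0.6, -0.7, -0.1]
width: 52.6
t 8.35 q [ 0.313  0.313  1.632  0.003  1.212 -1.637] tcp [558.901 194.392 289.424] w 52.6 F [-0.577 -0.673 -0.121]
trans [ -0.498  -1.285 -10.589] rot [ 0.004 -0.015  0.001]
((319.3470764160156, 202.01861572265625), (68.1685562133789, 15.723761558532715), 89.0759506225586)
[[536.927 178.489 189.   ]
 [532.108 190.067 189.   ]
 [586.133 212.94  189.   ]
 [591.255 200.646 189.   ]] [561.606 195.535 189.   ]
```

View pics/w6c.png

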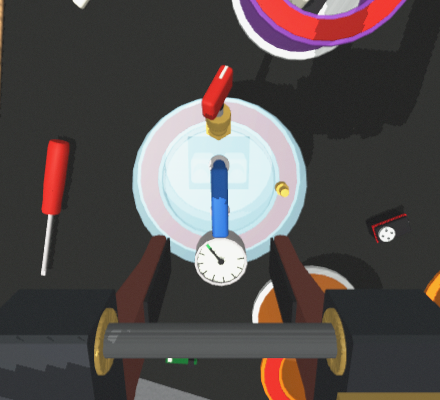

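```bash
python3 -m jog '{"delta_rot":[[0.004,-0.015,-0.007],[0.004,-0.015,-0.007],[0.004,-0.015,-0.007],[0.004,-0.015,-0.007],[0.004,-0.015,-0.007]],"translation":[[1.5,-0.5,35],[1.5,-0.5,70],[1.5,-0.5,100],[1.5,-0.5,118],[1.5,-0.5,123]],"hand":[0,0,0,0,0]}' && python3 -m jog '{"delta_rot":[[0,0,0],[0,0,0]],"translation":[[0,0,1],[0,0,1]],"hand":[0,0]}' && python3 -c "
from h import *
plan([560.5,194.5,163.3],downR(psi+.007+np.pi/2))"
```

```text
t: 8.9
ee_pos: [553.8, 191.4, 169.6]
orientation: [-0.598, 3.081, -0.0]
ft_force: [-0.6, -0.6, 0.1]
width: 43.9
t: 9.1
ee_pos: [556.8, 192.4, 171.3]
orientation: [-0.598, 3.076, 0.0]
ft_force: [0.4, -0.5, -0.2]
width: 44.2
t 9.1 q [ 0.313  0.431  1.755 -0.001  0.947 -1.641] tcp [556.791 192.371 171.342] w 44.2 F [ 0.438 -0.471 -0.214]
trans [-4.171  0.595  8.076] rot [-0.001  0.008  0.   ]
```

```bash
python3 -m jog '{"delta_rot":[[0,0.006,0],[0,0.006,0],[0,0.006,0]],"translation":[[-2,0.5,4],[-3.5,0.5,7],[-3.5,0.5,7]],"hand":[0,0,0]}' && python3 -c "
from h import *
plan([560.5,194.5,163.3],downR(psi+.007+np.pi/2))"
```

```text
t: 9.4
ee_pos: [559.8, 194.3, 162.8]
orientation: [-0.6, 3.083, -0.002]
ft_force: [0.1, -0.0, 0.1]
width: 43.9
t 9.4 q [ 0.315  0.45   1.747 -0.002  0.945 -1.639] tcp [559.809 194.32  162.815] w 43.9 F [ 0.081 -0.029  0.073]
trans [-0.708 -0.093 -0.485] rot [-0.001 -0.     0.   ]
```

Close in stages, then pause so I can check the force.

```bash
python3 -m jog '{"delta_rot":[[0,0,0],[0,0,0],[0,0,0],[0,0,0],[0,0,0]],"translation":[[0,0,0],[0,0,0],[0,0,0],[0,0,0],[0,0,0]],"hand":[-0.5,-0.6,-0.65,-0.68,-0.72]}' && python3 -m jog '{"delta_rot":[[0,0,0],[0,0,0],[0,0,0]],"translation":[[0,0,0],[0,0,0],[0,0,0]],"hand":[-1,-1,-1]}' && python3 -m jog '{"delta_rot":[[0,0,0],[0,0,0],[0,0,0],[0,0,0],[0,0,0]],"translation":[[0,0,-1],[0,0,-2],[0,0,-3],[0,0,-4],[0,0,-5]],"hand":[-1,-1,-1,-1,-1]}' && python3 -c "
from h import *
plan([560.5,194.5,300],downR(psi+.007+np.pi/2));print(get_obs()['moment'])"
```

```text
t: 9.9
ee_pos: [559.5, 194.3, 162.9]
orientation: [0.6, -3.084, 0.002]
ft_force: [0.0, 1.3, 0.9]
width: 14.0
t: 10.2
ee_pos: [559.5, 194.3, 162.9]
orientation: [0.6, -3.084, 0.002]
ft_force: [-0.1, 1.3, 0.3]
width: 14.0
t: 10.7
ee_pos: [559.4, 194.0, 167.7]
orientation: [0.6, -3.083, 0.003]
ft_force: [1.0, 0.5, -6.7]
width: 13.7
t 10.7 q [ 0.315  0.443  1.744 -0.002  0.955 -1.639] tcp [559.435 194.049 167.71 ] w 13.7 F [ 1.028  0.473 -6.682]
trans [  -1.06    -0.177 -132.29 ] rot [-0.001 -0.001  0.   ]
[ 0.046 -0.01  -0.008]
```

```bash
python3 -m jog '{"delta_rot":[[0,0,0],[0,0,0],[0,0,0],[0,0,0],[0,0,0]],"translation":[[0,0,-6],[0,0,-18],[0,0,-35],[0,0,-52],[0,0,-66]],"hand":[-1,-1,-1,-1,-1]}' && python3 -m jog '{"delta_rot":[[0,0,0],[0,0,0],[0,0,0]],"translation":[[0,0,-6],[0,0,-10],[0,0,-10]],"hand":[-1,-1,-1]}' && python3 -c "
from h import *
plan([534,-207.3,245],downR(psi+.007+np.pi/2-.69));print(get_obs()['moment'])
a=optics.get_image('scene')[100:300,210:450,::-1];b=optics.get_image('side')[80:280,200:440,::-1]
cv2.imwrite('pics/s7.png',cv2.resize(np.vstack([a,b]),None,fx=1.5,fy=1.5,interpolation=2))"
```

```text
t: 11.2
ee_pos: [560.0, 194.4, 235.9]
orientation: [-0.6, 3.082, -0.002]
ft_force: [0.3, 0.5, -6.3]
width: 13.8
t: 11.5
ee_pos: [559.5, 194.3, 244.1]
orientation: [-0.6, 3.083, -0.002]
ft_force: [-1.0, 0.3, -6.0]
width: 13.7
t 11.5 q [ 0.315  0.352  1.686 -0.002  1.104 -1.64 ] tcp [559.521 194.298 244.107] w 13.7 F [-0.971  0.298 -6.04 ]
trans [ 174.237 -362.732   -0.368] rot [-0.001  0.001  0.69 ]
[0.061 0.004 0.028]
```

View pics/s7.png

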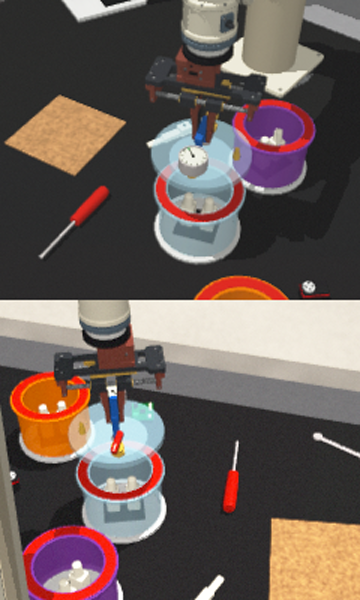

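```bash
python3 -m jog '{"delta_rot":[[0,0,0.015],[0,0,0.05],[0,0,0.1],[0,0,0.15],[0,0,0.21]],"translation":[[4,-8,0],[13,-27,0],[26,-54,0],[39,-81,0],[52,-108,0]],"hand":[-1,-1,-1,-1,-1]}' && python3 -c "
from h import *
plan([534,-207.3,245],downR(psi+.007+np.pi/2-.69))"
```

```text
t: 12.1
ee_pos: [551.2, 73.1, 243.4]
orientation: [0.269, -3.129, 0.003]
ft_force: [0.7, 0.1, -4.9]
width: 14.0
t 12.1 q [ 0.111  0.298  1.765 -0.002  1.079 -1.63 ] tcp [551.156  73.066 243.407] w 14.0 F [ 0.654  0.103 -4.891]
trans [  64.831 -273.309   -1.054] rot [-0.002 -0.001  0.478]
```

```bash
python3 -m jog '{"delta_rot":[[0,0,0.05],[0,0,0.1],[0,0,0.15],[0,0,0.2],[0,0,0.25]],"translation":[[7,-30,0],[14,-60,0],[21,-90,0],[28,-118,0],[35,-146,0]],"hand":[-1,-1,-1,-1,-1]}' && python3 -c "
from h import *
plan([534,-207.3,245],downR(psi+.007+np.pi/2-.69))"
```

```text
t: 12.6
ee_pos: [541.9, -76.9, 243.7]
orientation: [-0.124, -3.138, 0.002]
ft_force: [0.7, 0.2, -5.9]
width: 13.9
t 12.6 q [-0.162  0.285  1.783 -0.002  1.074 -1.653] tcp [541.855 -76.89  243.703] w 13.9 F [ 0.714  0.154 -5.936]
trans [  -2.416 -130.626   -1.098] rot [-0.002 -0.001  0.227]
```

```bash
python3 -m jog '{"delta_rot":[[0,0,0.06],[0,0,0.11],[0,0,0.16],[0,0,0.2],[0,0,0.227]],"translation":[[0,-32,0],[-1,-64,0],[-2,-94,0],[-2,-116,0],[-2,-129,0]],"hand":[-1,-1,-1,-1,-1]}' && python3 -m jog '{"delta_rot":[[0,0,0],[0,0,0]],"translation":[[0,0,0],[0,0,0]],"hand":[-1,-1]}'; python3 -c "
from h import *
plan([534,-207.3,64],downR(psi+.007+np.pi/2-.69))"
```

```text
t: 13.1
ee_pos: [534.1, -206.0, 243.9]
orientation: [-0.479, -3.104, 0.003]
ft_force: [0.6, 1.0, -6.4]
width: 13.5
t: 13.3
ee_pos: [534.6, -203.6, 244.0]
orientation: [-0.474, -3.105, 0.001]
ft_force: [-0.5, 0.5, -5.9]
width: 13.5
t 13.3 q [-0.384  0.321  1.73  -0.001  1.09  -1.652] tcp [ 534.554 -203.604  244.027] w 13.5 F [-0.483  0.488 -5.902]
trans [ -0.623  -3.55  180.03 ] rot [-0.001 -0.     0.003]
```

```bash
python3 -m jog '{"delta_rot":[[0,0,0],[0,0,0],[0,0,0],[0,0,0],[0,0,0]],"translation":[[0,-1,15],[-0.5,-2,50],[-0.5,-3,90],[-0.5,-3.5,125],[-0.5,-3.5,145]],"hand":[-1,-1,-1,-1,-1]}' && python3 -m jog '{"delta_rot":[[0,0,0],[0,0,0],[0,0,0]],"translation":[[0,0,7],[0,0,13],[0,0,15]],"hand":[-1,-1,-1]}'; python3 -c "
from h import *
plan([534,-207.3,64],downR(psi+.007+np.pi/2-.69))
a=optics.get_image('scene')[120:260,190:340,::-1];b=optics.get_image('side')[180:320,350:500,::-1]
cv2.imwrite('pics/s8.png',cv2.resize(np.hstack([a,b]),None,fx=2.6,fy=2.6,interpolation=2))"
```

```text
t: 13.8
ee_pos: [533.0, -205.7, 96.7]
orientation: [-0.47, -3.103, 0.0]
ft_force: [0.1, -0.6, -6.4]
width: 13.8
t: 14.1
ee_pos: [535.1, -207.4, 84.9]
orientation: [0.472, 3.104, -0.002]
ft_force: [0.3, -0.2, -5.5]
width: 13.8
t 14.1 q [-0.39   0.54   1.827 -0.002  0.772 -1.658] tcp [ 535.114 -207.405   84.907] w 13.8 F [ 0.347 -0.195 -5.485]
trans [ 1.132 -0.203 20.905] rot [-0.001  0.002  0.004]
```

View pics/s8.png

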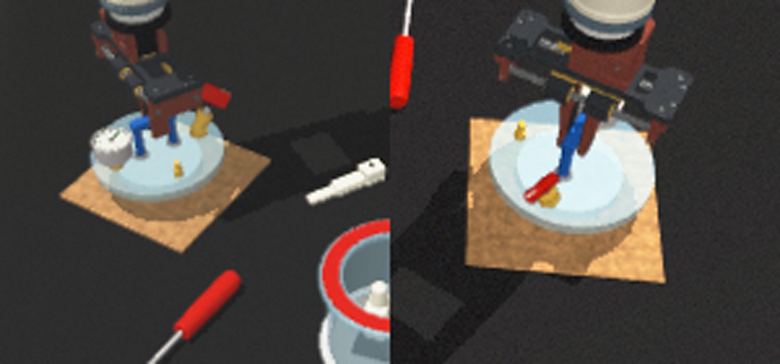

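```bash
python3 -m jog '{"delta_rot":[[0,0,0],[0,0,0],[0,0,0],[0,0,0],[0,0,0]],"translation":[[1,0,5],[1,0,10],[1,0,14],[1,0,17],[1,0,18]],"hand":[-1,-1,-1,-1,-1]}' && python3 -m jog '{"delta_rot":[[0,0,0],[0,0,0],[0,0,0],[0,0,0],[0,0,0]],"translation":[[0,0,0.5],[0,0,1],[0,0,1.5],[0,0,2],[0,0,2.5]],"hand":[-1,-1,-1,-1,-1]}'
```

```text
t: 14.7
ee_pos: [533.2, -207.3, 65.9]
orientation: [-0.474, -3.105, 0.002]
ft_force: [-0.2, -0.5, -5.9]
width: 13.7
t: 15.2
ee_pos: [533.5, -207.5, 64.0]
orientation: [0.473, 3.105, -0.002]
ft_force: [-0.6, -0.6, -6.1]
width: 13.8
```

```bash
python3 -m jog '{"delta_rot":[[0,0,0],[0,0,0],[0,0,0],[0,0,0],[0,0,0]],"translation":[[0,0,0.4],[0,0,0.8],[0,0,1.2],[0,0,1.4],[0,0,1.4]],"hand":[-1,-1,-1,-1,-1]}'
```

```text
t: 15.7
ee_pos: [533.6, -207.5, 63.8]
orientation: [0.473, 3.105, -0.002]
ft_force: [-5.1, 1.6, 9.6]
width: 13.8
```

```bash
python3 -m jog '{"delta_rot":[[0,0,0],[0,0,0],[0,0,0],[0,0,0]],"translation":[[0,0,-0.4],[0,0,-0.7],[0,0,-0.7],[0,0,-0.7]],"hand":[-1,-1,-1,-1]}' && python3 -m jog '{"delta_rot":[[0,0,0],[0,0,0],[0,0,0],[0,0,0],[0,0,0]],"translation":[[0,0,0],[0,0,0],[0,0,0],[0,0,0],[0,0,0]],"hand":[-0.66,-0.6,-0.4,-0.1,-0.1]}'
```

```text
t: 16.1
ee_pos: [533.5, -207.5, 63.9]
orientation: [0.473, 3.105, -0.002]
ft_force: [-3.3, 0.6, 7.4]
width: 13.5
t: 16.6
ee_pos: [533.5, -207.4, 63.1]
orientation: [0.474, 3.105, -0.002]
ft_force: [0.3, -0.3, 0.1]
width: 37.8
```

```bash
python3 -m jog '{"delta_rot":[[0,0,0],[0,0,0],[0,0,0],[0,0,0],[0,0,0]],"translation":[[0,0,-8],[0,0,-25],[0,0,-60],[0,0,-100],[0,0,-140]],"hand":[-0.1,-0.1,-0.1,-0.1,-0.1]}' && python3 -m jog '{"delta_rot":[[0,0,0],[0,0,0],[0,0,0],[0,0,0],[0,0,0]],"translation":[[0,0,-25],[0,0,-50],[0,0,-60],[0,0,-60],[0,0,-60]],"hand":[-0.1,-0.1,-0.1,-0.1,-0.1]}'; python3 -c "
from h import *
a=optics.get_image('scene')[120:290,190:420,::-1];b=optics.get_image('side')[150:320,230:460,::-1]
cv2.imwrite('pics/s9.png',cv2.resize(np.vstack([a,b]),None,fx=1.7,fy=1.7,interpolation=2))"
```

```text
t: 17.1
ee_pos: [533.1, -207.1, 205.0]
orientation: [0.474, 3.105, -0.002]
ft_force: [0.9, -0.1, -0.7]
width: 39.1
t: 17.6
ee_pos: [532.8, -206.9, 262.3]
orientation: [-0.473, -3.105, 0.002]
ft_force: [-0.6, 0.3, 0.4]
width: 39.6
```

I've used up the picture views, so the last check is numerical: handle position on the mat, gauge and chamber gasket.

```bash
python3 - <<'E'
from h import *
C={n:optics.calibration(n) for n in("scene","side")}
I={n:optics.get_image(n)[:,:,::-1] for n in C};c=optics.calibration('wrist');w=optics.get_image('wrist')[:,:,::-1]
m=cv2.inRange(cv2.cvtColor(w,cv2.COLOR_BGR2HSV),(104,150,120),(120,255,255))
k=max(cv2.findContours(m,0,1)[0],key=cv2.contourArea);r=cv2.minAreaRect(k);W=np.array([onz(c,u,5+16+14+55) for u in cv2.boxPoints(r)])
print('handle',r,W.mean(0),W[2]-W[1])
# silhouettes: red gasket ring near chamber, outer contour fitted ellipse -> centre of r~ring at z=120
for n,(x0,x1,y0,y1) in(('scene',(303,383,190,265)),('side',(243,317,165,225))):
    hsv=cv2.cvtColor(I[n][y0:y1,x0:x1],cv2.COLOR_BGR2HSV);m=cv2.inRange(hsv,(0,120,80),(6,255,255))|cv2.inRange(hsv,(172,120,80),(180,255,255))
    k=max(cv2.findContours(m,0,1)[0],key=cv2.contourArea);e=cv2.fitEllipse(cv2.convexHull(k));P=[onz(C[n],u+np.array([x0,y0]),120)[:2] for u in k[:,0].astype(float)]
    P=np.array(P);f=least_squares(lambda a:np.hypot(*(cv2.convexHull(P.astype(np.float32))[:,0]-a[:2]).T)-a[2],[560,193,80]).x;print(n,'gasket',f)
# blue handle in scene/side near the mat
for n,(x0,x1,y0,y1) in(('scene',(200,305,140,225)),('side',(360,480,190,300))):
    m=cv2.inRange(cv2.cvtColor(I[n][y0:y1,x0:x1],cv2.COLOR_BGR2HSV),(104,150,60),(120,255,255));v,u=np.nonzero(m)
    B=[u.min()+x0,u.max()+x0,v.min()+y0,v.max()+y0]
    ps=np.deg2rad(21.6+.4)-.69;bx=np.array([[i,j,k] for i in(-30,30) for j in(-7,7) for k in(76,90)])@np.array([[np.cos(ps),np.sin(ps),0],[-np.sin(ps),np.cos(ps),0],[0,0,1]])+[534,-207.3,0]
    q=proj(C[n],bx);print(n,B,q.min(0),q.max(0))
E
```

```text
handle ((319.5, 180.0), (56.0, 11.0), 90.0) [ 536.142 -208.293   90.   ] [ 56.513 -17.337   0.   ]
scene gasket [562.684 192.878  79.091]
side gasket [564.267 192.6    78.711]
scene [np.int64(242), np.int64(258), np.int64(165), np.int64(183)] [241.641 164.271] [260.464 176.137]
side [np.int64(414), np.int64(427), np.int64(227), np.int64(252)] [411.773 226.513] [426.808 246.581]
```

```bash
python3 -c "
from workcell import ctrl,get_obs
print(get_obs()['t'],ctrl.close_job())"
```

```text
the job is handed in; nothing more can be done
17.85 None
```

The chamber is vented, and the lid is lying right way up in the middle of the cork mat. The job was handed in at 17.85 s of robot time, with the arm clear of everything.

- **Venting:** I turned the tap anticlockwise to its stop. The gauge needle was on the green mark in a close view before I touched the lid.
- **Lifting:** The lid came off straight and level. The wrist carried about 6 N, so only the lid was lifted, and a view after the lift showed the chamber still standing.
- **Placing:** I lowered the lid slowly; contact was about 15 N at most. I eased off a little before opening the gripper.

**Last checks:**
- The lid handle is about 2 mm from the mat centre.
- Its height and outline in two cameras match a lid lying flat to within about 2 pixels, except its lower edge, which reads 5–7 pixels low. I put that down to the handle's legs being in the mask.
- The chamber's gasket is at about (563, 193) mm, against (560, 193) mm measured on the lid beforehand, which is about the accuracy of the cameras.

**Not exactly as specified:**
- I turned the tap with the tool tilted about 3° off the tap's axis and the fingers loosely around the bar, because joint 5 was at its limit. It read 0.108 against a limit of 0.11 on the way in, then stayed at about 0.125 for the turn.
- The viewer reached its 12-picture limit, so my last picture was not shown and the final placing was checked by numbers only. I did not measure the other tools and parts again.

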